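# Hold a bevelled model blank in the squaring jig

### The job

Slide the clamp's jaw back to free the bevelled brown blank, take the blank out and lay it flat on the bed of the squaring jig, its bevel facing away from the fence. Bring it flush to the fence with its end up against the stop block, then press it into the fence and down onto the bed with one firm diagonal push from the side away from the fence (5 N or more on each), and finish while still holding that push, so that it could be scribed. Leave everything else on the bench where it is.

Things in the scene. Friction and masses are not known exactly. Their poses are not given: they have to be found in the camera images.
- blank: Workpiece: brown tooling-board block, 56 mm (x) by 110 mm (y) by 48 mm high, about 0.25 kg. Origin: centre of the underside. A 45 degree bevel takes 18 x 18 mm off the upper long edge on its -x side, so that side is upright to 30 mm, the +x side to 48 mm. At the start it stands in the clamp, length along the slide, ends between the jaws, long sides free to grip.
- blank_bevel (a point): Centre of the blank's bevel face: 19 mm to -x of the blank's origin and 39 mm above its underside.
- clamp_jaw (a joint): Travel of the clamp's moving jaw, m: 0 shut on the blank, 0.05 fully open; opens along the clamp's +y, with about 2.5 N of friction, and stays where left. Its lip (8 mm thick, underside 50 mm above the clamp's plate) overhangs the blank's end by about 11 mm when shut, so the blank lifts out only once the jaw is 15 mm or more open.
- jaw_post (a point): Centre of the top of the round black post on the moving jaw, by which it is slid: 22 mm in diameter, upright, standing 40 mm clear of the jaw's flat top. The jaw is 60 mm wide (clamp x); the post stands over its middle, 11 mm behind the jaw's face.
- clamp: Fixed slide-jaw clamp, grey base plate 100 mm (x) by 230 mm (y) by 14 mm, reaching 80 mm to -y and 150 mm to +y of its origin. Origin: on the bench, under the middle of the place where the blank stands (on the plate, 14 mm up). The fixed jaw is at its -y end (34 mm above the plate), the moving jaw at +y.
- jig: Fixed squaring jig, 170 mm (x) by 240 mm (y). Origin: on the bench under the middle of the plate. Its top, the bed, is 12 mm above the bench.
- jig_bed: The aluminium bed plate of the jig, top 12 mm above the bench, polished and slippery (friction about 0.2 under the blank); same origin and axes as the jig.
- jig_fence: The jig's fence: steel bar along y over the whole +x side of the bed, 20 mm thick, 50 mm high above the bed, its face towards -x; same origin and axes as the jig. Face 60 mm to +x of the origin.
- jig_stop: The jig's stop block: steel bar 100 mm long along x from the fence, 20 mm thick, 35 mm high above the bed, at the -y end of the bed, its face towards +y; same origin and axes as the jig. Face 85 mm to -y of the origin.
- jig_corner (a point): The corner where the fence's face, the stop's face and the bed's top meet; axes as the jig: the bed extends to -x and +y of it. The blank seated with its bevel away from the fence has its origin 28 mm to -x and 55 mm to +y of this point.
- offcut_a: plain square-edged offcut of brown board, 55 x 42 x 30 mm; bystander
- offcut_b: plain square-edged offcut of brown board, 90 x 40 x 24 mm; bystander
- tape: paper ring, 100 mm across, 24 mm high; bystander
- scraper: flat scraper lying down; bystander
- rake: wooden-handled brush lying down; bystander
- cup: white open cup, 76 mm across, 85 mm high; bystander
- jar: closed jar, 68 mm across, 90 mm high; bystander
There are look-alikes about, which are no part of the job. Leave any black or orange look-alike of the blank alone. Of the things that look like the clamp, the smaller one is meant.

How it is judged:
On the way, in this order (a step that is already met when the one before it is completed fails the run):
1. the clamp's jaw is slid back at least 15 mm (value of joint clamp_jaw above 0.015 m), for 0.1 s.
2. the blank is lifted out of the clamp (z of blank in the frame of clamp above 0.04 m and contact force between blank and clamp below 0.1 N), for 0.1 s.
3. the blank lies on the jig's bed (contact force between blank and jig_bed above 0.5 N and angle between blank's own z axis and vertical below 0.06 rad and z of blank in the frame of jig_corner below 0.004 m), for 0.2 s.
At the end, for the whole second after the job is handed in: Blank flat on the jig bed, bevel away from the fence, within 3 mm of the fence and parallel to it (0.04 rad), end within 5 mm of the stop; pressed by the fingers (over 4 N) so it bears on the fence with over 4 N and on the bed with over 5 N, at rest, held through the last second (x of blank in the frame of jig_corner between -0.031 and -0.025 m and y of blank in the frame of jig_corner between 0.052 and 0.06 m and z of blank in the frame of jig_corner below 0.003 m and angle between blank's own z axis and vertical below 0.04 rad and angle between the x axis of blank and the x axis of jig_fence, either way round below 0.04 rad and x of blank_bevel in the frame of jig_corner below -0.035 m and contact force between blank and jig_fence above 4 N and contact force between blank and jig_bed above 5 N and contact force between the fingers and blank above 4 N and linear speed of blank below 0.01 m/s); the arm keeps its last pose, push and grip.
It fails at once if a bystander is moved by more than 30 mm (distance of any of offcut_a, offcut_b, tape, scraper, rake, cup, jar from where it was at the start of the episode above 0.03 m).
It also fails if it takes over 64 s, if anything falls off the work surface, if the arm or the gripper's body presses on something with over 40 N, if the wrist force passes 120 N, or if a joint passes its speed limit or range.

### The arm

A 7-joint arm with a two-finger parallel gripper is mounted at the origin on the work surface. World frame = base frame: x ahead of the robot, y to its left, z up, the work surface at z = 0. Lengths are in m, angles in rad, forces in N, time in s.
With the tool pointing down it reaches from about 0.4 to 0.925 m from the base axis. Payload 5.6 kg.
Tool frame: the origin (TCP) lies midway between the tips of the shut fingers; the grasp point (between the pads) lies 19 mm behind it (bot.grip_depth is the distance from the TCP to the grasp point, in m); z points along the fingers, y is the line along which they close (so a half turn about z gives the same grasp; the last joint's range is limited). The gripper opens to 85 mm and grips with 20 to 120 N. Pads are 22 mm wide; open, the fingers measure 114 mm over their backs; the gripper's body (76 mm by 85 mm) begins 54 mm behind the grasp point. The pads swing forward as they close: fully open they stand 13 mm farther back than shut.
Start: joints at [-1.171, 0.468, -0.012, 1.603, 0.006, 1.071, -0.056], TCP at [0.279, 0.587, 0.231] pointing down, gripper open.
Joint ranges: [-2.53, 2.53], [-0.31, 2.02], [-1.57, 1.55], [0.28, 2.44], [-1.29, 4.43], [0.15, 1.84], [-2.92, 2.92]. Speed limits (rad/s): [2.57, 2.57, 3.14, 3.14, 3.14, 3.14, 3.14].

### API

Orientations are given as a unit quaternion [x, y, z, w].
In Python, from cell import sensors, eyes, bot gives the robot as it stands.
- The arm moves only by the tool drive_tool, never from a script. Its argument "motion" is a list of rows, each an object of numbers: "x", "y", "z": the shift along the world's x, y, z in cm; "turn": the turn about the world's z in degrees; "grip": the closure, from 0 (fully open) to 1 (shut). In form: [{"x": .., "y": .., "z": .., "turn": .., "grip": ..}, ...]. A call has 1 to 20 rows; each row shifts and turns the commanded pose from where the row before left it; what a row does not reach is not made up. A row lasts 1/12 s, in which the tool goes at most 41.7 mm and 7.16 degrees, less where a joint would pass 70% of its speed; a pose out of reach is approached as far as the arm can. A call with a gripper value outside its range is refused whole. The fingers move at their own pace and stop on an object; the grip force is fixed at half the most. Time passes only in rows, so rows that do not move let the fingers close. It gives the time, the measured TCP pose, the force, the opening and the grip force at its end, in the units of the state.
- sensors.observe(): the state, without advancing time (a new reading comes with each control period).
- eyes.read_camera(name): name is "scene" or "top" or "wrist"; returns the picture (400x640x3 uint8, red, green, blue); there is no depth.
- eyes.calibration(name): a dict with "K" (3x3 intrinsics, pixels), "k1" (the pictures are not rectified: a ray, as slopes to the right and down, at radius r is drawn at 1 + k1 r^2 times it, then the intrinsics apply), "extrinsics" (4x4, takes a point from camera to world coordinates). Camera axes: x right, y down, z forward; pixel columns grow to the right and rows downward; lengths in m; the calibration is good to about 2 mm. A picture is of the moment at which its call begins: read the wrist's pose just before it. calibration takes no time and is no camera call; for the wrist camera it gives the pose at the moment of the call.
- bot.finish_job(): hands the job in; it is judged then, once.
The state is a dict: "time_s": time; "qpos": joint angles; "qvel": joint speeds; "tau": joint torques, N m; "tool_pos": TCP position; "ee_rot": TCP orientation; "contact_force": force on the tool from outside, world axes, zero at the start; "moment": the same for the moment, N m; "opening": opening from 0.0 (shut) to 1.0 (fully open); "grip_force": force on a finger pad.
Only numpy, scipy, OpenCV 4.12 (cv2) and the standard library are available. Lean on these libraries where they do the work, as an engineer would, in place of code of your own. Each camera call takes 0.05 s, during which the arm holds its last target. There are 200 camera calls.

## Working session

There is one attempt and no reset: what is moved stays moved. The work goes in short steps, Python scripts to look and compute and a tool call to move; the robot and the scene stay as the last step left them, time stands still between calls to the robot, and variables do not carry over. Pictures are saved under pics/ and viewed, at most 10 in all, crops included, and the job is handed in when it is done.

Besides the shell and the picture viewer there is one more tool, called after "Call:" by a JSON object that holds its "api" and its "payload", one argument or row to a line. drive_tool: Moves the arm, as the interface text tells. Its arguments: {"type":"object","properties":{"motion":{"type":"array"}},"required":["motion"]}

```bash
mkdir -p pics; cat > h.py <<'E'
import numpy as np, cv2
from cell import sensors, eyes, bot
def snap(n,f):
    c=eyes.calibration(n); im=eyes.read_camera(n); cv2.imwrite(f'pics/{f}.png',im[:,:,::-1]); np.savez(f'pics/{f}.npz',K=c['K'],k1=c['k1'],T=c['extrinsics'],im=im); return im
def cast(f,uv,z):
    d=np.load(f'pics/{f}.npz'); K=d['K']; T=d['T']; out=[]
    for u,v in uv:
        p=np.array([(u-K[0,2])/K[0,0],(v-K[1,2])/K[1,1]]); q=p.copy()
        for _ in range(20): q=p/(1+float(d['k1'])*(q@q))
        r=T[:3,:3]@np.array([q[0],q[1],1]); o=T[:3,3]; out.append(o+r*(z-o[2])/r[2])
    return np.round(np.array(out),4)
E
python3 - <<'E'
from h import *
snap('top','t0'); snap('scene','s0')
for n in ('t0','s0'): print(np.load(f'pics/{n}.npz')['T'].round(3))
s=sensors.observe(); print(s['time_s'],s['tool_pos'],s['ee_rot'],s['contact_force'])
E
```

```text
[[ 0.014 -0.996  0.089  0.408]
 [-1.    -0.016 -0.027  0.028]
 [ 0.028 -0.089 -0.996  1.248]
 [ 0.     0.     0.     1.   ]]
[[-0.838  0.291 -0.462  0.976]
 [ 0.546  0.463 -0.698  0.751]
 [ 0.011 -0.837 -0.547  0.662]
 [ 0.     0.     0.     1.   ]]
0.1 [0.27834547 0.58680225 0.23040973] [ 2.19624366e-01  9.75584154e-01 -8.25660183e-04 -1.24303533e-04] [-0.37771705 -0.05081309  0.14343409]
```

View pics/t0.png

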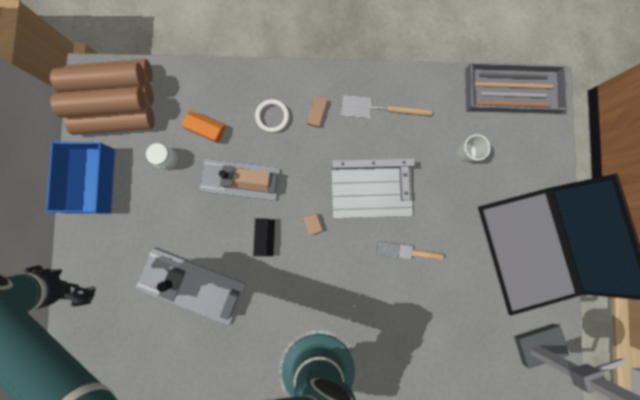

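View pics/s0.png

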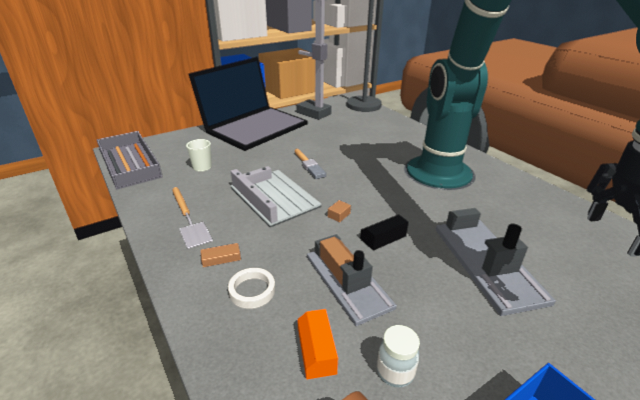

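Top view: clamp (the smaller) at about (240,180), its post at (226,174) and moving jaw to the left (+y). The jig is at (372,188), fence along the top (+x) and stop at the right (-y). The scene view agrees. I'll measure on an enlarged crop.

```bash
python3 - <<'E'
from h import *
im=cv2.imread('pics/t0.png')[140:240,190:430]
cv2.imwrite('pics/t0c.png',cv2.resize(im,None,fx=3.3333,fy=3.3333,interpolation=cv2.INTER_CUBIC))
print('post',cast('t0',[(226,174)],.12)); print('blank',cast('t0',[(253,180)],.062));print('jigcorner',cast('t0',[(402,168)],.012))
print(eyes.calibration('wrist')['extrinsics'].round(3), eyes.calibration('wrist')['K'])
E
```

```text
post [[0.5611 0.2605 0.12  ]]
blank [[0.5529 0.1942 0.062 ]]
jigcorner [[ 0.6037 -0.2499  0.012 ]]
[[ 0.428  0.87   0.244  0.216]
 [ 0.904 -0.412 -0.117  0.616]
 [-0.001  0.271 -0.963  0.372]
 [ 0.     0.     0.     1.   ]] [[287.76039207   0.         319.16470269]
 [  0.         287.76039207 198.40630468]
 [  0.           0.           1.        ]]
```

View pics/t0c.png

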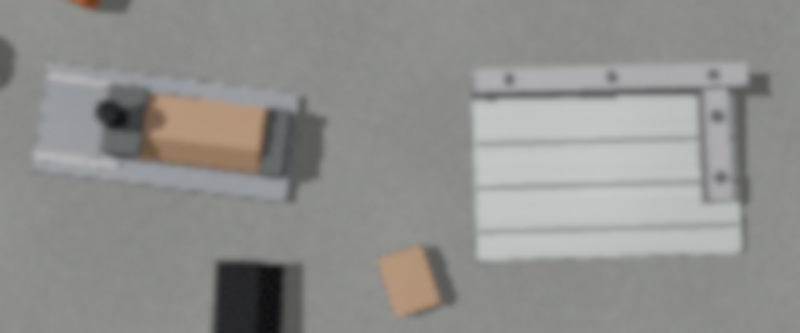

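Call:
{"api": "drive_tool", "payload": {
  "motion": [
    {"x": 2,"y": -2,"turn": -5},
    {"x": 2,"y": -2,"turn": -5},
    {"x": 2,"y": -2,"turn": -5},
    {"x": 2,"y": -2,"turn": -5},
    {"x": 2,"y": -2,"turn": -5},
    {"x": 2,"y": -2,"turn": -5},
    {"x": 2,"y": -2,"turn": -5},
    {"x": 2,"y": -2,"turn": -5},
    {"x": 2,"y": -2,"turn": -5},
    {"x": 2,"y": -2,"turn": -5},
    {"x": 2,"y": -2,"turn": -5},
    {"x": 2,"y": -2,"turn": -5},
    {"x": 2,"y": -2,"turn": -6},
    {"x": 2,"y": -2,"turn": -6},
    {},
    {}
  ]
}}

```text
invalid input at $.motion[0]: expected keys x, y, z, turn, grip
```

```bash
python3 - <<'E'
from h import *
im=snap('wrist','w1'); cv2.imwrite('pics/w1b.png',cv2.resize(im[:,:,::-1],(800,500),interpolation=cv2.INTER_CUBIC))
print(eyes.calibration('wrist')['extrinsics'].round(3))
E
```

```text
[[ 0.428  0.87   0.244  0.216]
 [ 0.904 -0.412 -0.117  0.616]
 [-0.001  0.271 -0.963  0.372]
 [ 0.     0.     0.     1.   ]]
```

View pics/w1b.png

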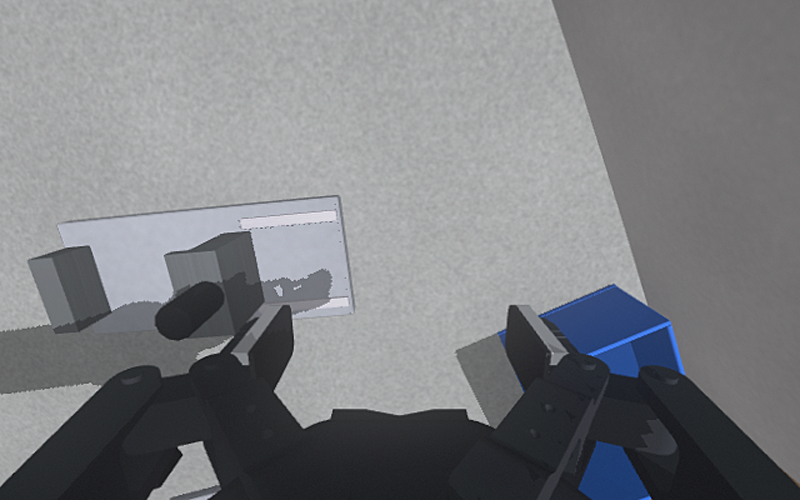

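The move was refused because every key is needed. The picture, not yet moved, shows the larger look-alike clamp and the fingers at the bottom.

Call:
{"api": "drive_tool", "payload": {
  "motion": [
    {"x": 2,"y": -3,"z": 0,"turn": -5,"grip": 0},
    {"x": 2,"y": -3,"z": 0,"turn": -5,"grip": 0},
    {"x": 2,"y": -3,"z": 0,"turn": -5,"grip": 0},
    {"x": 2,"y": -3,"z": 0,"turn": -5,"grip": 0},
    {"x": 2,"y": -3,"z": 0,"turn": -5,"grip": 0},
    {"x": 2,"y": -3,"z": 0,"turn": -5,"grip": 0},
    {"x": 2,"y": -3,"z": 0,"turn": -5,"grip": 0},
    {"x": 2,"y": -3,"z": 0,"turn": -5,"grip": 0},
    {"x": 2,"y": -3,"z": 0,"turn": -5,"grip": 0},
    {"x": 2,"y": -3,"z": 0,"turn": -5,"grip": 0},
    {"x": 2,"y": -3,"z": 0,"turn": -5,"grip": 0},
    {"x": 2,"y": -3,"z": 0,"turn": -5,"grip": 0},
    {"x": 2,"y": -3,"z": 0,"turn": -6,"grip": 0},
    {"x": 2,"y": -3,"z": 0,"turn": -6,"grip": 0},
    {"x": 0,"y": -2,"z": 0,"turn": 0,"grip": 0},
    {"x": 0,"y": -2,"z": 0,"turn": 0,"grip": 0},
    {"x": 0,"y": 0,"z": 0,"turn": 0,"grip": 0},
    {"x": 0,"y": 0,"z": 0,"turn": 0,"grip": 0}
  ]
}}

```text
time_s: 1.65
tool_pos: [0.5586, 0.1263, 0.2312]
ee_rot: [0.752, 0.659, -0.0, -0.0]
contact_force: [-0.4, -0.6, -0.8]
opening: 1.001
grip_force: 0.0
```

```bash
python3 - <<'E'
from h import *
im=snap('wrist','w2'); cv2.imwrite('pics/w2b.png',cv2.resize(im[:,:,::-1],(800,500),interpolation=cv2.INTER_CUBIC))
print(eyes.calibration('wrist')['extrinsics'].round(3))
E
```

```text
[[ 0.992 -0.123 -0.035  0.567]
 [-0.128 -0.955 -0.267  0.195]
 [-0.     0.27  -0.963  0.373]
 [ 0.     0.     0.     1.   ]]
```

View pics/w2b.png

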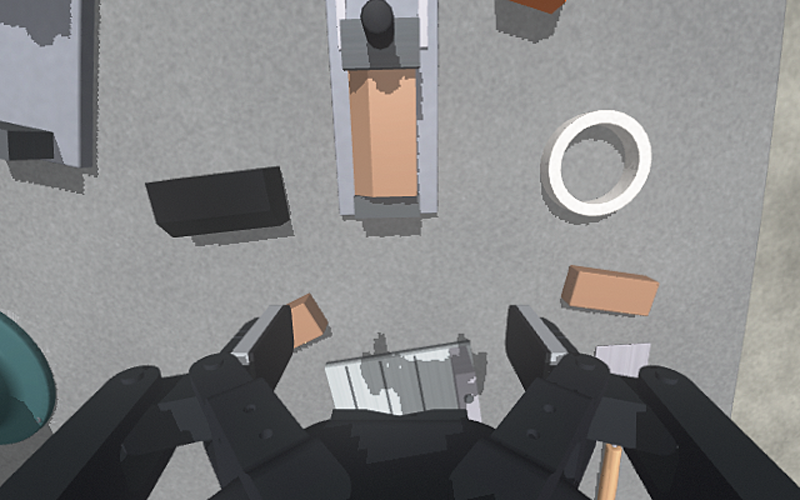

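The wrist view (800x500) shows the clamp upright at top: post top (378,14), lip edge at row 69, blank from (350..418,70) to (356..416,197). The bevel is the darker strip on the left (-x).

```bash
python3 - <<'E'
from h import *
d=np.load('pics/w2.npz'); im=d['im']
hsv=cv2.cvtColor(im,cv2.COLOR_RGB2HSV)
m=((hsv[:,:,0]<20)&(hsv[:,:,1]>70)).astype(np.uint8); m[:,:270]=0; m[:,345:]=0; m[165:]=0;m[:50]=0
for r in range(60,160,8):
    c=np.where(m[r])[0]
    if len(c): 
        v=im[r,c].astype(int).sum(1); k=np.argmax(np.abs(np.diff(v[2:-2])))+2
        print(r,c.min(),c[k],c.max())
g=lambda p,z:cast('w2',[(a/1.25,b/1.25) for a,b in p],z)
print('post',g([(378,14)],.112))
print('top R edge, ridge',g([(418,72),(416,196),(372,72),(372,196)],.062))
print('plate',g([(342,215),(437,215)],.014))
print('lip front top corners',g([(344,67),(421,67)],.072))
E
```

```text
60 279 323 331
68 279 300 331
76 280 294 332
84 280 294 332
92 281 295 332
100 281 295 332
108 282 295 332
116 282 296 332
124 282 296 332
132 283 296 332
140 283 297 332
148 284 297 332
156 289 291 332
post [[0.5644 0.2777 0.112 ]]
top R edge, ridge [[0.5895 0.2489 0.062 ]
 [0.5762 0.1513 0.062 ]
 [0.5533 0.2536 0.062 ]
 [0.5386 0.1563 0.062 ]]
plate [[0.5012 0.1355 0.014 ]
 [0.5964 0.123  0.014 ]]
lip front top corners [[0.533  0.2581 0.072 ]
 [0.5914 0.2503 0.072 ]]
```

Call:
{"api": "drive_tool", "payload": {
  "motion": [
    {"x": 0.1,"y": 3,"z": 0,"turn": 0,"grip": 0},
    {"x": 0.1,"y": 3,"z": 0,"turn": 0,"grip": 0},
    {"x": 0.1,"y": 3,"z": -1,"turn": 0,"grip": 0},
    {"x": 0.1,"y": 3,"z": -2,"turn": 0,"grip": 0},
    {"x": 0.2,"y": 2.9,"z": -2,"turn": 0,"grip": 0},
    {"x": 0,"y": 0,"z": -3,"turn": 0,"grip": 0},
    {"x": 0,"y": 0,"z": -3,"turn": 0,"grip": 0},
    {"x": 0,"y": 0,"z": -2,"turn": 0,"grip": 0},
    {"x": 0,"y": 0,"z": -1.5,"turn": 0,"grip": 0},
    {"x": 0,"y": 0,"z": -0.7,"turn": 0,"grip": 0},
    {"x": 0,"y": 0,"z": 0,"turn": 0,"grip": 0.3},
    {"x": 0,"y": 0,"z": 0,"turn": 0,"grip": 0.6},
    {"x": 0,"y": 0,"z": 0,"turn": 0,"grip": 0.8},
    {"x": 0,"y": 0,"z": 0,"turn": 0,"grip": 0.8},
    {"x": 0,"y": 0,"z": 0,"turn": 0,"grip": 0.8},
    {"x": 0,"y": 0,"z": 0,"turn": 0,"grip": 0.8},
    {"x": 0,"y": 0,"z": 0,"turn": 0,"grip": 0.8},
    {"x": 0,"y": 0,"z": 0,"turn": 0,"grip": 0.8}
  ]
}}

```text
time_s: 3.2
tool_pos: [0.5637, 0.2771, 0.0806]
ee_rot: [0.751, 0.66, -0.0, -0.001]
contact_force: [-3.8, 0.1, 6.8]
opening: 0.239
grip_force: 58.6
```

Call:
{"api": "drive_tool", "payload": {
  "motion": [
    {"x": 0.05,"y": 0.4,"z": 0,"turn": 0,"grip": 0.8},
    {"x": 0.05,"y": 0.4,"z": 0,"turn": 0,"grip": 0.8},
    {"x": 0.05,"y": 0.4,"z": 0,"turn": 0,"grip": 0.8},
    {"x": 0.05,"y": 0.4,"z": 0,"turn": 0,"grip": 0.8},
    {"x": 0.05,"y": 0.4,"z": 0,"turn": 0,"grip": 0.8},
    {"x": 0.05,"y": 0.4,"z": 0,"turn": 0,"grip": 0.8},
    {"x": 0.05,"y": 0.4,"z": 0,"turn": 0,"grip": 0.8},
    {"x": 0.05,"y": 0.4,"z": 0,"turn": 0,"grip": 0.8},
    {"x": 0.05,"y": 0.4,"z": 0,"turn": 0,"grip": 0.8},
    {"x": 0,"y": 0,"z": 0,"turn": 0,"grip": 0.8},
    {"x": 0,"y": 0,"z": 0,"turn": 0,"grip": 0.8}
  ]
}}

```text
time_s: 4.12
tool_pos: [0.5676, 0.3137, 0.0806]
ee_rot: [0.751, 0.661, -0.0, -0.001]
contact_force: [-5.1, 0.6, 6.6]
opening: 0.239
grip_force: 58.7
```

Call:
{"api": "drive_tool", "payload": {
  "motion": [
    {"x": 0,"y": 0,"z": 0,"turn": 0,"grip": 0.4},
    {"x": 0,"y": 0,"z": 0,"turn": 0,"grip": 0},
    {"x": 0,"y": 0,"z": 0,"turn": 0,"grip": 0},
    {"x": 0,"y": 0,"z": 0,"turn": 0,"grip": 0},
    {"x": 0,"y": 0,"z": 2,"turn": 0,"grip": 0},
    {"x": 0,"y": 0,"z": 3,"turn": 0,"grip": 0},
    {"x": 0,"y": 0,"z": 2,"turn": 0,"grip": 0},
    {"x": -0.3,"y": -2.6,"z": 0,"turn": 0,"grip": 0},
    {"x": -0.3,"y": -2.6,"z": 0,"turn": 0,"grip": 0},
    {"x": -0.3,"y": -2.6,"z": 0,"turn": 0,"grip": 0},
    {"x": -0.2,"y": -2.6,"z": 0,"turn": 0,"grip": 0},
    {"x": 0,"y": 0,"z": -2,"turn": 0,"grip": 0},
    {"x": 0,"y": 0,"z": -3,"turn": 0,"grip": 0},
    {"x": 0,"y": 0,"z": -3,"turn": 0,"grip": 0},
    {"x": 0,"y": 0,"z": -2,"turn": 0,"grip": 0},
    {"x": 0,"y": 0,"z": -2,"turn": 0,"grip": 0},
    {"x": 0,"y": 0,"z": -1,"turn": 0,"grip": 0},
    {"x": 0,"y": 0,"z": 0,"turn": 0,"grip": 0}
  ]
}}

```text
time_s: 5.62
tool_pos: [0.5566, 0.2074, 0.017]
ee_rot: [0.751, 0.66, -0.002, -0.0]
contact_force: [-0.3, -0.1, 0.1]
opening: 1.002
grip_force: 0.0
```

Call:
{"api": "drive_tool", "payload": {
  "motion": [
    {"x": 0,"y": 0,"z": 0,"turn": 0,"grip": 0.2},
    {"x": 0,"y": 0,"z": 0,"turn": 0,"grip": 0.3},
    {"x": 0,"y": 0,"z": 0,"turn": 0,"grip": 0.4},
    {"x": 0,"y": 0,"z": 0,"turn": 0,"grip": 0.5},
    {"x": 0,"y": 0,"z": 0,"turn": 0,"grip": 0.5},
    {"x": 0,"y": 0,"z": 0,"turn": 0,"grip": 0.5},
    {"x": 0,"y": 0,"z": 0,"turn": 0,"grip": 0.5},
    {"x": 0,"y": 0,"z": 0,"turn": 0,"grip": 0.5}
  ]
}}

```text
time_s: 6.28
tool_pos: [0.5591, 0.2088, 0.021]
ee_rot: [0.751, 0.66, 0.001, 0.0]
contact_force: [0.4, -0.0, 6.4]
opening: 0.644
grip_force: 65.6
```

Call:
{"api": "drive_tool", "payload": {
  "motion": [
    {"x": 0,"y": 0,"z": 0.5,"turn": 0,"grip": 0.5},
    {"x": 0,"y": 0,"z": 1,"turn": 0,"grip": 0.5},
    {"x": 0,"y": 0,"z": 1.5,"turn": 0,"grip": 0.5},
    {"x": 0,"y": 0,"z": 2,"turn": 0,"grip": 0.5},
    {"x": 0,"y": 0,"z": 3,"turn": 0,"grip": 0.5},
    {"x": 0,"y": 0,"z": 3,"turn": 0,"grip": 0.5},
    {"x": 0,"y": -1,"z": 3,"turn": 0,"grip": 0.5},
    {"x": 0,"y": -2,"z": 3,"turn": 0,"grip": 0.5},
    {"x": 0,"y": -3,"z": 3,"turn": 0,"grip": 0.5},
    {"x": 0,"y": -3,"z": 2,"turn": 1,"grip": 0.5},
    {"x": 0,"y": -3,"z": 1,"turn": 2,"grip": 0.5},
    {"x": 0,"y": -3,"z": 0,"turn": 2,"grip": 0.5},
    {"x": 0,"y": -3,"z": 0,"turn": 2,"grip": 0.5},
    {"x": 0,"y": -3,"z": 0,"turn": 2,"grip": 0.5},
    {"x": 0,"y": -3,"z": 0,"turn": 0,"grip": 0.5},
    {"x": 0,"y": -3,"z": 0,"turn": 0,"grip": 0.5},
    {"x": 0,"y": -3,"z": 0,"turn": 0,"grip": 0.5},
    {"x": 0,"y": -3,"z": 0,"turn": 0,"grip": 0.5},
    {"x": 0,"y": -3,"z": 0,"turn": 0,"grip": 0.5},
    {"x": 0,"y": -3,"z": 0,"turn": 0,"grip": 0.5}
  ]
}}

```text
time_s: 7.95
tool_pos: [0.5573, -0.1825, 0.2492]
ee_rot: [0.697, 0.717, 0.0, -0.0]
contact_force: [1.0, 0.1, -3.4]
opening: 0.643
grip_force: 64.2
```

Call:
{"api": "drive_tool", "payload": {
  "motion": [
    {"x": 0,"y": -3,"z": 0,"turn": 0,"grip": 0.5},
    {"x": 0,"y": -3,"z": 0,"turn": 0,"grip": 0.5},
    {"x": 0,"y": -3,"z": 0,"turn": 0,"grip": 0.5},
    {"x": 0,"y": -3,"z": 0,"turn": 0,"grip": 0.5},
    {"x": 0,"y": -2,"z": 0,"turn": 0,"grip": 0.5},
    {"x": 0,"y": -1,"z": 0,"turn": 0,"grip": 0.5},
    {"x": 0,"y": 0,"z": 0,"turn": 0,"grip": 0.5},
    {"x": 0,"y": 0,"z": 0,"turn": 0,"grip": 0.5}
  ]
}}

```text
time_s: 8.62
tool_pos: [0.5579, -0.3301, 0.2486]
ee_rot: [0.697, 0.717, 0.0, -0.001]
contact_force: [0.4, 0.3, -2.1]
opening: 0.644
grip_force: 64.3
```

```bash
python3 - <<'E'
from h import *
im=snap('wrist','w3'); cv2.imwrite('pics/w3b.png',cv2.resize(im[:,:,::-1],(800,500),interpolation=cv2.INTER_CUBIC))
E
```

```text
(no output)
```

View pics/w3b.png

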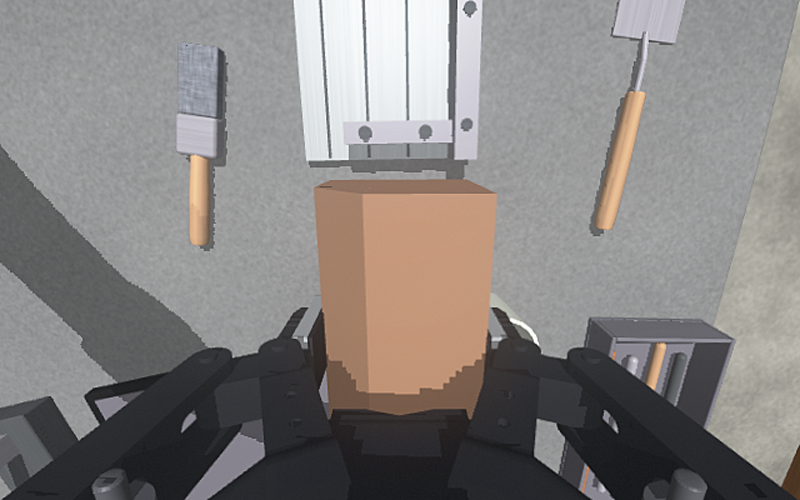

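The blank is held square, its bevel to the left (-x). The fence's top inner edge is at column ~455, and the stop's top +y edge runs from (345,122) to (452,120).

```bash
python3 - <<'E'
from h import *
g=lambda p,z:cast('w3',[(a/1.25,b/1.25) for a,b in p],z)
print('fence top inner',g([(457,2),(455,60),(453,118)],.062))
print('fence top outer',g([(483,2),(477,158)],.062))
print('stop top +y edge',g([(345,122),(452,120)],.047))
print('bed left',g([(294,2),(307,160)],.012))
print('blank +y top: ridge, right',g([(363,193),(496,193)],.290))
s=sensors.observe(); print(s['tool_pos'])
E
```

```text
fence top inner [[ 0.5988 -0.1473  0.062 ]
 [ 0.6    -0.1904  0.062 ]
 [ 0.6013 -0.2363  0.062 ]]
fence top outer [[ 0.6198 -0.1466  0.062 ]
 [ 0.6249 -0.2693  0.062 ]]
stop top +y edge [[ 0.5059 -0.2413  0.047 ]
 [ 0.6026 -0.2368  0.047 ]]
bed left [[ 0.4542 -0.1337  0.012 ]
 [ 0.4615 -0.2772  0.012 ]]
blank +y top: ridge, right [[ 0.5458 -0.275   0.29  ]
 [ 0.5827 -0.2739  0.29  ]]
[ 0.55841103 -0.32908784  0.24856555]
```

Call:
{"api": "drive_tool", "payload": {
  "motion": [
    {"x": -0.2,"y": 2.5,"z": 0,"turn": 0.7,"grip": 0.5},
    {"x": -0.2,"y": 3,"z": 0,"turn": 0,"grip": 0.5},
    {"x": -0.3,"y": 3,"z": 0,"turn": 0,"grip": 0.5},
    {"x": -0.3,"y": 3,"z": 0,"turn": 0,"grip": 0.5},
    {"x": -0.3,"y": 2.5,"z": -1,"turn": 0,"grip": 0.5},
    {"x": 0,"y": 1.4,"z": -2,"turn": 0,"grip": 0.5},
    {"x": 0,"y": 0,"z": -3,"turn": 0,"grip": 0.5},
    {"x": 0,"y": 0,"z": -3,"turn": 0,"grip": 0.5},
    {"x": 0,"y": 0,"z": -3,"turn": 0,"grip": 0.5},
    {"x": 0,"y": 0,"z": -3,"turn": 0,"grip": 0.5},
    {"x": 0,"y": 0,"z": -2,"turn": 0,"grip": 0.5},
    {"x": 0,"y": 0,"z": -1.5,"turn": 0,"grip": 0.5},
    {"x": 0,"y": 0,"z": -1.5,"turn": 0,"grip": 0.5},
    {"x": 0,"y": 0,"z": -1,"turn": 0,"grip": 0.5},
    {"x": 0,"y": 0,"z": -1,"turn": 0,"grip": 0.5},
    {"x": 0,"y": 0,"z": 0,"turn": 0,"grip": 0.5},
    {"x": 0,"y": 0,"z": 0,"turn": 0,"grip": 0.5}
  ]
}}

```text
time_s: 10.08
tool_pos: [0.5452, -0.1765, 0.0288]
ee_rot: [0.692, 0.722, 0.0, -0.0]
contact_force: [0.5, -0.6, -3.8]
opening: 0.645
grip_force: 64.2
```

Now creep down to the bed.

Call:
{"api": "drive_tool", "payload": {
  "motion": [
    {"x": 0,"y": 0,"z": -0.3,"turn": 0,"grip": 0.5},
    {"x": 0,"y": 0,"z": -0.3,"turn": 0,"grip": 0.5},
    {"x": 0,"y": 0,"z": -0.2,"turn": 0,"grip": 0.5},
    {"x": 0,"y": 0,"z": -0.2,"turn": 0,"grip": 0.5},
    {"x": 0,"y": 0,"z": -0.1,"turn": 0,"grip": 0.5},
    {"x": 0,"y": 0,"z": 0,"turn": 0,"grip": 0.5},
    {"x": 0,"y": 0,"z": 0,"turn": 0,"grip": 0.5}
  ]
}}

```text
time_s: 10.67
tool_pos: [0.5453, -0.1772, 0.0189]
ee_rot: [0.693, 0.721, 0.0, -0.0]
contact_force: [-2.9, 1.5, 7.7]
opening: 0.643
grip_force: 66.0
```

Call:
{"api": "drive_tool", "payload": {
  "motion": [
    {"x": 0,"y": -0.2,"z": 0,"turn": 0,"grip": 0.5},
    {"x": 0,"y": -0.2,"z": 0,"turn": 0,"grip": 0.5},
    {"x": 0,"y": -0.1,"z": 0,"turn": 0,"grip": 0.5},
    {"x": 0,"y": 0,"z": 0,"turn": 0,"grip": 0.5},
    {"x": 0,"y": 0,"z": 0,"turn": 0,"grip": 0.5}
  ]
}}

```text
time_s: 11.08
tool_pos: [0.5462, -0.182, 0.019]
ee_rot: [0.693, 0.721, 0.001, 0.001]
contact_force: [-0.1, 1.5, 5.3]
opening: 0.641
grip_force: 66.0
```

Call:
{"api": "drive_tool", "payload": {
  "motion": [
    {"x": 0,"y": -0.2,"z": 0,"turn": 0,"grip": 0.5},
    {"x": 0,"y": -0.1,"z": 0,"turn": 0,"grip": 0.5},
    {"x": 0,"y": 0,"z": 0,"turn": 0,"grip": 0.5},
    {"x": 0,"y": 0,"z": 0,"turn": 0,"grip": 0.5}
  ]
}}

```text
time_s: 11.42
tool_pos: [0.5463, -0.1838, 0.019]
ee_rot: [0.692, 0.722, 0.001, 0.0]
contact_force: [-1.4, 5.5, 7.6]
opening: 0.646
grip_force: 66.0
```

Call:
{"api": "drive_tool", "payload": {
  "motion": [
    {"x": 0,"y": 0,"z": 0,"turn": 0,"grip": 0.3},
    {"x": 0,"y": 0,"z": 0,"turn": 0,"grip": 0.25},
    {"x": 0,"y": 0,"z": 0,"turn": 0,"grip": 0.25},
    {"x": 0,"y": 0,"z": 0,"turn": 0,"grip": 0.25},
    {"x": 0,"y": 0,"z": 0.5,"turn": 0,"grip": 0.25},
    {"x": 0,"y": 0,"z": 1.5,"turn": 0,"grip": 0.25},
    {"x": 0,"y": 0,"z": 3,"turn": 0,"grip": 0.25},
    {"x": 0,"y": 0,"z": 3,"turn": 0,"grip": 0.25},
    {"x": -1,"y": 0,"z": 2,"turn": 0,"grip": 0.25},
    {"x": -2,"y": 0,"z": 0,"turn": 6,"grip": 0.6},
    {"x": -2,"y": 0,"z": 0,"turn": 7,"grip": 1},
    {"x": -1.5,"y": 0,"z": 0,"turn": 7,"grip": 1},
    {"x": 0,"y": 0,"z": 0,"turn": 7,"grip": 1},
    {"x": 0,"y": 0,"z": 0,"turn": 7,"grip": 1},
    {"x": 0,"y": 0,"z": 0,"turn": 7,"grip": 1},
    {"x": 0,"y": 0,"z": 0,"turn": 7,"grip": 1},
    {"x": 0,"y": 0,"z": 0,"turn": 7,"grip": 1},
    {"x": 0,"y": 0,"z": 0,"turn": 7,"grip": 1},
    {"x": 0,"y": 0,"z": 0,"turn": 7,"grip": 1},
    {"x": 0,"y": 0,"z": 0,"turn": 7,"grip": 1}
  ]
}}

```text
time_s: 13.08
tool_pos: [0.48, -0.1855, 0.1181]
ee_rot: [0.099, 0.995, -0.0, 0.0]
contact_force: [-0.1, 0.5, -0.9]
opening: -0.003
grip_force: 0.0
```

Call:
{"api": "drive_tool", "payload": {
  "motion": [
    {"x": 0,"y": 0,"z": 0,"turn": 7,"grip": 1},
    {"x": 0,"y": 0,"z": 0,"turn": 7,"grip": 1},
    {"x": 0,"y": 0,"z": 0,"turn": 0,"grip": 1},
    {"x": 0,"y": 0,"z": 0,"turn": 0,"grip": 1}
  ]
}}

```text
time_s: 13.42
tool_pos: [0.48, -0.1856, 0.118]
ee_rot: [-0.018, 1.0, -0.0, 0.0]
contact_force: [0.0, -0.5, -0.3]
opening: -0.0
grip_force: 0.0
```

```bash
python3 - <<'E'
from h import *
im=snap('wrist','w4'); cv2.imwrite('pics/w4b.png',cv2.resize(im[:,:,::-1],(800,500),interpolation=cv2.INTER_CUBIC))
s=sensors.observe(); print(s['qpos'],s['time_s'])
E
```

```text
[ 0.22960277  0.39607879  0.08962778  2.02807135 -0.05230645  0.71929372
  1.95915779] 13.4667
```

View pics/w4b.png

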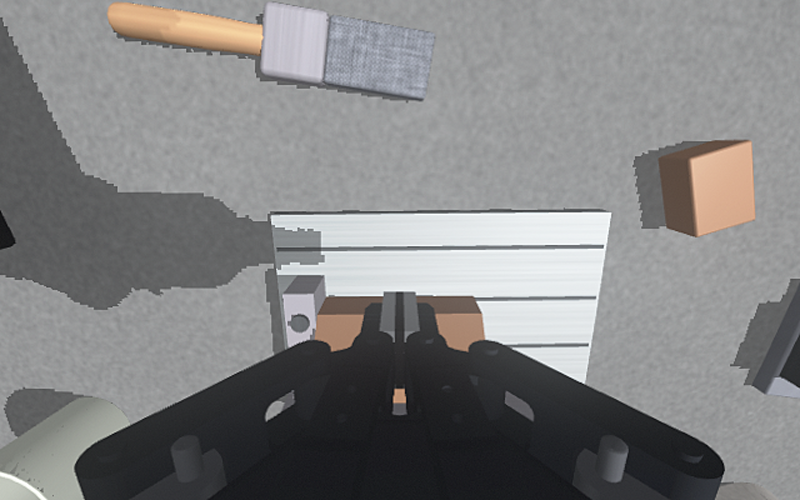

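The shut fingers are on the bevel side of the blank, and its end sits close to the stop. Now I lower and slide it to the fence.

Call:
{"api": "drive_tool", "payload": {
  "motion": [
    {"x": 0,"y": 0,"z": -3,"turn": 0,"grip": 1},
    {"x": 0,"y": 0,"z": -3,"turn": 0,"grip": 1},
    {"x": 0,"y": 0,"z": -1.6,"turn": 0,"grip": 1},
    {"x": 0,"y": 0,"z": -1,"turn": 0,"grip": 1},
    {"x": 1,"y": 0,"z": 0,"turn": 0,"grip": 1},
    {"x": 1,"y": 0,"z": 0,"turn": 0,"grip": 1},
    {"x": 0.5,"y": 0,"z": 0,"turn": 0,"grip": 1},
    {"x": 0.3,"y": 0,"z": 0,"turn": 0,"grip": 1},
    {"x": 0.3,"y": 0,"z": 0,"turn": 0,"grip": 1},
    {"x": 0.3,"y": 0,"z": 0,"turn": 0,"grip": 1},
    {"x": 0.3,"y": 0,"z": 0,"turn": 0,"grip": 1},
    {"x": 0.3,"y": 0,"z": 0,"turn": 0,"grip": 1},
    {"x": 0.3,"y": 0,"z": 0,"turn": 0,"grip": 1},
    {"x": 0.3,"y": 0,"z": 0,"turn": 0,"grip": 1},
    {"x": 0.3,"y": 0,"z": 0,"turn": 0,"grip": 1},
    {"x": 0.2,"y": 0,"z": 0,"turn": 0,"grip": 1},
    {"x": 0,"y": 0,"z": 0,"turn": 0,"grip": 1},
    {"x": 0,"y": 0,"z": 0,"turn": 0,"grip": 1}
  ]
}}

```text
time_s: 14.97
tool_pos: [0.5316, -0.1853, 0.0318]
ee_rot: [-0.02, 1.0, -0.0, 0.001]
contact_force: [0.7, -0.6, 0.9]
opening: 0.001
grip_force: 0.0
```

Call:
{"api": "drive_tool", "payload": {
  "motion": [
    {"x": 0.2,"y": 0,"z": 0,"turn": 0,"grip": 1},
    {"x": 0.2,"y": 0,"z": 0,"turn": 0,"grip": 1},
    {"x": 0,"y": 0,"z": 0,"turn": 0,"grip": 1},
    {"x": 0,"y": 0,"z": 0,"turn": 0,"grip": 1}
  ]
}}

```text
time_s: 15.3
tool_pos: [0.5343, -0.1853, 0.0316]
ee_rot: [-0.02, 1.0, 0.0, -0.001]
contact_force: [-3.4, -0.2, 2.3]
opening: -0.001
grip_force: 1.9
```

Call:
{"api": "drive_tool", "payload": {
  "motion": [
    {"x": 0.2,"y": 0,"z": 0,"turn": 0,"grip": 1},
    {"x": 0.2,"y": 0,"z": 0,"turn": 0,"grip": 1},
    {"x": 0,"y": 0,"z": 0,"turn": 0,"grip": 1},
    {"x": 0,"y": 0,"z": 0,"turn": 0,"grip": 1}
  ]
}}

```text
time_s: 15.63
tool_pos: [0.5343, -0.1853, 0.031]
ee_rot: [-0.02, 1.0, 0.001, -0.005]
contact_force: [-12.3, 1.1, 8.5]
opening: 0.001
grip_force: 6.4
```

Call:
{"api": "drive_tool", "payload": {
  "motion": [
    {"x": -1,"y": 0,"z": 0,"turn": 0,"grip": 1},
    {"x": -2,"y": 0,"z": 0,"turn": 0,"grip": 1},
    {"x": -1,"y": 0,"z": 1,"turn": 0,"grip": 1},
    {"x": 0,"y": 0,"z": 2,"turn": 0,"grip": 1},
    {"x": 0,"y": 0,"z": 1.3,"turn": 0,"grip": 1},
    {"x": 1,"y": 0,"z": 0,"turn": 0,"grip": 1},
    {"x": 1.1,"y": 0,"z": 0,"turn": 0,"grip": 1},
    {"x": 0,"y": 0,"z": 0,"turn": 0,"grip": 1},
    {"x": 0,"y": 0,"z": 0,"turn": 0,"grip": 1}
  ]
}}

```text
time_s: 16.38
tool_pos: [0.5208, -0.1847, 0.0739]
ee_rot: [-0.021, 1.0, 0.0, -0.0]
contact_force: [-1.0, 0.4, -0.9]
opening: -0.0
grip_force: 0.0
```

```bash
python3 - <<'E'
from h import *
im=snap('wrist','w5'); cv2.imwrite('pics/w5b.png',cv2.resize(im[:,:,::-1],(800,500),interpolation=cv2.INTER_CUBIC))
im=snap('top','t5')[145:235,310:430]
a=cv2.resize(im[:,:,::-1],(800,600),interpolation=cv2.INTER_CUBIC)
cv2.imwrite('pics/t5b.png',a)
E
```

```text
(no output)
```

View pics/w5b.png

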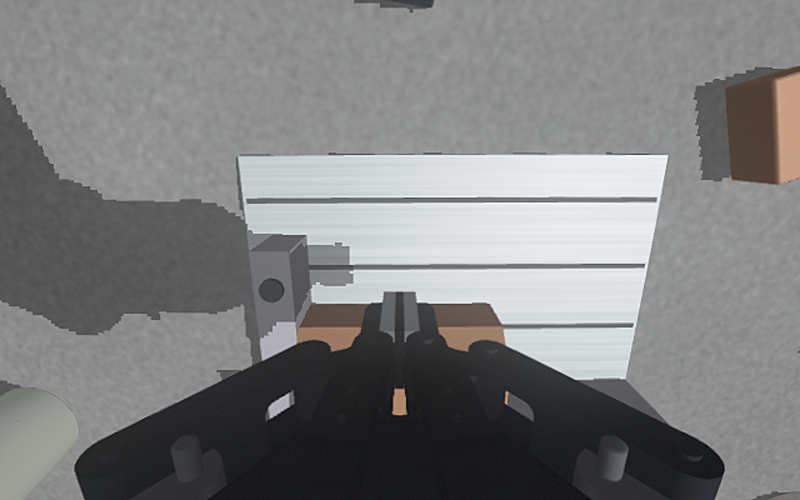

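View pics/t5b.png

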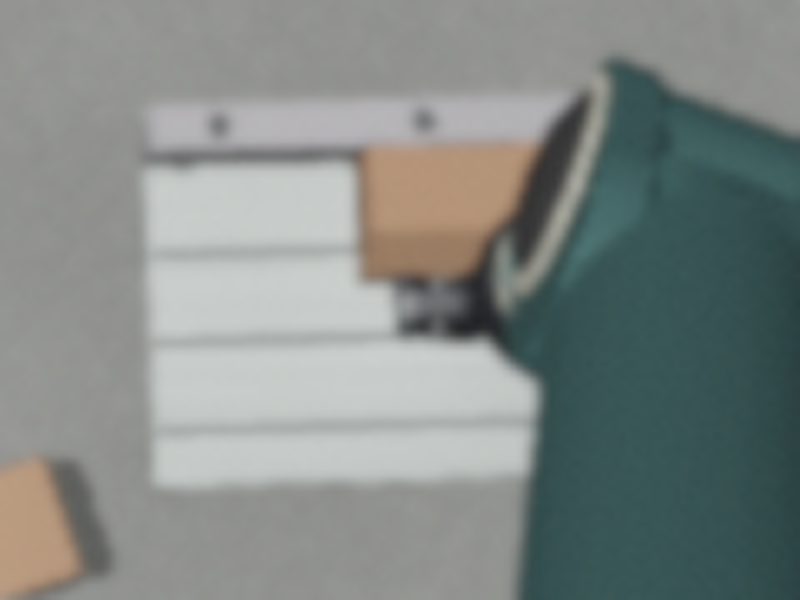

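```bash
python3 - <<'E'
from h import *
g=lambda p,z:cast('w5',[(a/1.25,b/1.25) for a,b in p],z)
print(g([(490,304)],.012),g([(505,326),(298,326)],.042),'stop face lower/upper',g([(309,300)],.012),g([(307,237)],.047), g([(298,320)],.047))
E
```

```text
[[ 0.5423 -0.1283  0.012 ]] [[ 0.5414 -0.1276  0.042 ]
 [ 0.546  -0.2383  0.042 ]] stop face lower/upper [[ 0.5443 -0.2396  0.012 ]] [[ 0.4954 -0.2309  0.047 ]] [[ 0.5399 -0.2368  0.047 ]]
```

Call:
{"api": "drive_tool", "payload": {
  "motion": [
    {"x": 0.5,"y": 0,"z": -0.5,"turn": 0,"grip": 1},
    {"x": 0.5,"y": 0,"z": -0.5,"turn": 0,"grip": 1},
    {"x": 0.5,"y": 0,"z": -0.5,"turn": 0,"grip": 1},
    {"x": 0.3,"y": 0,"z": -0.3,"turn": 0,"grip": 1},
    {"x": 0.2,"y": 0,"z": -0.2,"turn": 0,"grip": 1},
    {"x": 0.2,"y": 0,"z": -0.2,"turn": 0,"grip": 1},
    {"x": 0,"y": 0,"z": 0,"turn": 0,"grip": 1},
    {"x": 0,"y": 0,"z": 0,"turn": 0,"grip": 1}
  ]
}}

```text
time_s: 17.15
tool_pos: [0.542, -0.1851, 0.0526]
ee_rot: [-0.02, 1.0, 0.0, -0.0]
contact_force: [-0.8, -0.5, -0.3]
opening: 0.001
grip_force: 0.0
```

Call:
{"api": "drive_tool", "payload": {
  "motion": [
    {"x": 0.1,"y": 0,"z": -0.1,"turn": 0,"grip": 1},
    {"x": 0.1,"y": 0,"z": -0.1,"turn": 0,"grip": 1},
    {"x": 0.1,"y": 0,"z": -0.1,"turn": 0,"grip": 1},
    {"x": 0.1,"y": 0,"z": -0.1,"turn": 0,"grip": 1},
    {"x": 0,"y": 0,"z": 0,"turn": 0,"grip": 1},
    {"x": 0,"y": 0,"z": 0,"turn": 0,"grip": 1},
    {"x": 0,"y": 0,"z": 0,"turn": 0,"grip": 1}
  ]
}}

```text
time_s: 17.73
tool_pos: [0.5451, -0.1852, 0.0499]
ee_rot: [-0.02, 1.0, 0.0, -0.001]
contact_force: [-6.3, 0.5, 12.2]
opening: 0.002
grip_force: 6.2
```

Call:
{"api": "drive_tool", "payload": {
  "motion": [
    {"x": 0.1,"y": 0,"z": -0.1,"turn": 0,"grip": 1},
    {"x": 0.1,"y": 0,"z": 0,"turn": 0,"grip": 1},
    {"x": 0.1,"y": 0,"z": 0,"turn": 0,"grip": 1},
    {"x": 0,"y": 0,"z": 0,"turn": 0,"grip": 1},
    {"x": 0,"y": 0,"z": 0,"turn": 0,"grip": 1},
    {"x": 0,"y": 0,"z": 0,"turn": 0,"grip": 1},
    {"x": 0,"y": 0,"z": 0,"turn": 0,"grip": 1},
    {"x": 0,"y": 0,"z": 0,"turn": 0,"grip": 1},
    {"x": 0,"y": 0,"z": 0,"turn": 0,"grip": 1}
  ]
}}

```text
time_s: 18.48
tool_pos: [0.5452, -0.1853, 0.0497]
ee_rot: [-0.02, 1.0, 0.001, -0.004]
contact_force: [-15.9, 2.3, 27.3]
opening: -0.001
grip_force: 14.8
```

```bash
python3 - <<'E'
from h import *
s=sensors.observe(); print(s['contact_force'],np.abs(s['qvel']).max()); print(bot.finish_job())
E
```

```text
[-15.94154202   2.27567316  27.25260947] 0.001847243272504494
the job is handed in; nothing more can be done
None
```

The job is handed in, with no verdict shown: the blank lies flat in the jig, bevel away from the fence, against fence and stop, and the fingers were still pressing its bevel with about 16 N towards the fence and 27 N down.

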